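# Turn the back-to-front picture round on its display stand

### The job

Three small pictures lean on wooden display stands on the table, but one was put back the wrong way round and shows its brown cork back. Lift that picture off, turn it round and set it gently back on the same stand, upright, centred, standing fully on the ledge and leaning on the slats, painted side showing. Do not disturb the other two pictures, the glasses, the book or the candle.

Things in the scene. Friction and masses are not known exactly. Their poses are not given: they have to be found in the camera images.
- picture_1: Framed panel (sizes in mm) 110 wide, 140 tall, 12 thick, about 0.2 kg: pale wood edge, painted front (blue sky, green field, yellow sun), brown cork back with a small dark strip near the top. Origin at the panel's centre; +x points out of the painted front, +z to its top edge, y along its width. Put on the right way, its axes are parallel to its rest's; back to front, x and y are reversed.
- picture_2: Framed panel (sizes in mm) 110 wide, 140 tall, 12 thick, about 0.2 kg: pale wood edge, painted front (white sky, orange disc, red-brown ground), brown cork back with a small dark strip near the top. Origin at the panel's centre; +x points out of the painted front, +z to its top edge, y along its width. Put on the right way, its axes are parallel to its rest's; back to front, x and y are reversed.
- picture_3: Framed panel (sizes in mm) 110 wide, 140 tall, 12 thick, about 0.2 kg: pale wood edge, painted front (yellow ground, green tree, blue water), brown cork back with a small dark strip near the top. Origin at the panel's centre; +x points out of the painted front, +z to its top edge, y along its width. Put on the right way, its axes are parallel to its rest's; back to front, x and y are reversed.
- rest_1: Leaning part of a fixed stand, tilted back 30 deg (sizes in mm). Origin mid-width in the corner of ledge and slats, 24 above the table; +x square to the slats, out of the front and upward; +z up along the slats; y along the ledge. Ledge 100 wide at z=0, 20 deep from slats (x=0) to a 6 thick lip, 12 high. Slats 8 thick, within y=+-35, up to z=85. A seated picture's centre: x=6, y=0, z=70.
- rest_2: Leaning part of a fixed stand, tilted back 30 deg (sizes in mm). Origin mid-width in the corner of ledge and slats, 24 above the table; +x square to the slats, out of the front and upward; +z up along the slats; y along the ledge. Ledge 100 wide at z=0, 20 deep from slats (x=0) to a 6 thick lip, 12 high. Slats 8 thick, within y=+-35, up to z=85. A seated picture's centre: x=6, y=0, z=70.
- rest_3: Leaning part of a fixed stand, tilted back 30 deg (sizes in mm). Origin mid-width in the corner of ledge and slats, 24 above the table; +x square to the slats, out of the front and upward; +z up along the slats; y along the ledge. Ledge 100 wide at z=0, 20 deep from slats (x=0) to a 6 thick lip, 12 high. Slats 8 thick, within y=+-35, up to z=85. A seated picture's centre: x=6, y=0, z=70.
- stand_1: Dark wooden display stand, fixed, that carries rest_1 and picture_1: flat base 120 x 110 x 10 mm; origin under the base, +x to the front (away from the robot). A rear leg props the slats.
- stand_2: Dark wooden display stand, fixed, that carries rest_2 and picture_2: flat base 120 x 110 x 10 mm; origin under the base, +x to the front (away from the robot). A rear leg props the slats.
- stand_3: Dark wooden display stand, fixed, that carries rest_3 and picture_3: flat base 120 x 110 x 10 mm; origin under the base, +x to the front (away from the robot). A rear leg props the slats.
- glass_1: Empty stemmed wine glass, 195 mm tall, 72 mm across; origin under its foot. Leave alone.
- glass_2: A second such glass. Leave alone.
- book: Open book lying flat, 160 x 230 x 22 mm; origin under its centre. Leave alone.
- candle: White candle in a brass holder, 84 mm across, 65 mm tall; origin under its centre. Leave alone.
There are look-alikes about, which are no part of the job. What is shaped like the stand_2 but blue or orange is not meant.

How it is judged:
At the end, for the whole second after the job is handed in: All three pictures stand on their own stands, painted side out and top edge up: each panel's centre within 6 mm of its seated place across and along the slats and 18 mm of the middle of the ledge, its axes within 0.12 rad (7 degrees) of the rest's, at rest (x of picture_1 in the frame of rest_1 between 0 and 0.012 m and y of picture_1 in the frame of rest_1 between -0.018 and 0.018 m and z of picture_1 in the frame of rest_1 between 0.064 and 0.076 m and angle between each of picture_1, picture_2, picture_3's own x axis and vertical below 1.2 rad and angle between each of picture_1, picture_2, picture_3's own z axis and vertical below 0.7 rad and angle between the z axis of picture_1 and the z axis of rest_1, either way round below 0.12 rad and angle between the x axis of picture_1 and the x axis of rest_1, either way round below 0.12 rad and linear speed of each of picture_1, picture_2, picture_3 below 0.02 m/s and x of picture_2 in the frame of rest_2 between 0 and 0.012 m and y of picture_2 in the frame of rest_2 between -0.018 and 0.018 m and z of picture_2 in the frame of rest_2 between 0.064 and 0.076 m and angle between the z axis of picture_2 and the z axis of rest_2, either way round below 0.12 rad and angle between the x axis of picture_2 and the x axis of rest_2, either way round below 0.12 rad and x of picture_3 in the frame of rest_3 between 0 and 0.012 m and y of picture_3 in the frame of rest_3 between -0.018 and 0.018 m and z of picture_3 in the frame of rest_3 between 0.064 and 0.076 m and angle between the z axis of picture_3 and the z axis of rest_3, either way round below 0.12 rad and angle between the x axis of picture_3 and the x axis of rest_3, either way round below 0.12 rad); the robot touches nothing.
It fails at once if one of the two correctly placed pictures is shifted more than 15 mm (distance of any of picture_1, picture_3 from where it was at the start of the episode above 0.015 m).
It fails at once if a glass, the book or the candle is shifted more than 20 mm or tipped more than 0.3 rad (distance of any of glass_1, glass_2, book, candle from where it was at the start of the episode above 0.02 m or angle between any of glass_1, glass_2, book, candle's own z axis and vertical above 0.3 rad).
It fails at once if the turned picture is dropped on its stand: within 8 mm of its seat it moves faster than 0.25 m/s (linear speed of picture_2 above 0.25 m/s and angle between picture_2's own x axis and vertical below 1.3 rad and z of picture_2 in the frame of rest_2 between 0.06 and 0.078 m and x of picture_2 in the frame of rest_2 between -0.01 and 0.03 m and y of picture_2 in the frame of rest_2 between -0.06 and 0.06 m).
It fails at once if the picture is let go (held with under 2 N) over its stand while more than 8 mm above its seat (contact force between picture_2 and the fingers below 2 N and z of picture_2 in the frame of rest_2 above 0.078 m and x of picture_2 in the frame of rest_2 between -0.03 and 0.05 m and y of picture_2 in the frame of rest_2 between -0.06 and 0.06 m).
It fails at once if the picture is pressed on its stand with over 80 N (contact force between picture_2 and rest_2 above 80 N).
It also fails if it takes over 45 s, if anything falls off the work surface, if the arm or the gripper's body presses on something with over 40 N, if the wrist force passes 120 N, or if a joint passes its speed limit or range.

### The arm

A 6-joint arm with a two-finger parallel gripper is mounted at the origin on the work surface. World frame = base frame: x ahead of the robot, y to its left, z up, the work surface at z = 0. Lengths are in m, angles in rad, forces in N, time in s.
With the tool pointing down it reaches from about 0.375 to 0.925 m from the base axis. Payload 5.7 kg.
Tool frame: the origin (TCP) lies at the very end of the fingers, on their centre line; the grasp point (between the pads) lies 19 mm behind it; z points along the fingers, y is the line along which they close (so a half turn about z gives the same grasp; the last joint's range is limited). The gripper opens to 85 mm and grips with 20 to 120 N. Pads are 22 mm wide; open, the fingers measure 114 mm over their backs; the gripper's body (76 mm by 85 mm) begins 54 mm behind the grasp point. The pads swing forward as they close: fully open they stand 13 mm farther back than shut.
Start: joints at [1.004, 0.359, 1.51, -0, 1.272, -0.115], TCP at [0.262, 0.54, 0.231] pointing down, gripper open.
Joint ranges: [-2.97, 2.97], [-1.01, 2.36], [0.21, 2.38], [-0.96, 4.11], [0.2, 2.71], [-2.98, 2.98]. Speed limits (rad/s): [2.39, 2.39, 3.14, 3.14, 3.14, 3.14].

### API

Orientations are given as a unit quaternion [x, y, z, w].
In Python, from plant import manip gives the robot as it stands. Calls block until the motion is done:
- manip.move_to(position, orientation): joint-space move of the TCP to a pose.
- manip.servo_line(position, rot=None, feed=0.15): straight line of the TCP; rot=None keeps the orientation; feed is the mean speed in m/s.
- manip.move_joints(angles): joint-space move.
- manip.gripper_to(opening, f_grip=None): finger opening in m; f_grip is the grip in N (None keeps the last); returns when the fingers have stopped.
- manip.dwell(seconds).
- manip.solve_ik(position, orientation): joint angles nearest the present ones, or None.
- manip.sense(): the state.
- manip.camera(name): name is "scene" or "top" or "wrist"; returns the picture (400x640x3 uint8, blue, green, red); there is no depth.
- manip.calibration(name): a dict with "fx", "fy", "cx", "cy" (pixels), "xyz" and "orientation" of the camera in the world. Camera axes: x right, y up, looking along -z (the intrinsics and any distortion apply to the point x, -y, -z); pixel columns grow to the right and rows downward; lengths in m; the calibration is good to about 2 mm. A picture is of the moment at which its call begins: read the wrist's pose just before it. calibration takes no time and is no camera call; for the wrist camera it gives the pose at the moment of the call.
A pose or a line that the arm cannot do raises manip.MotionError and nothing moves.
- manip.hand_in(): hands the job in; it is judged then, once.
Trained networks look in the newest picture that a camera, given by its name, has taken for a name from the list of things; names that differ only in an ending like _2 or _b are one class to them, and where a whole thing is asked for, a point or a joint stands for the part that bears it (a point fixed in the world has none). Each returns a list of dicts, best first, with "p" (0 to 1); they miss things now and then, are a little off and sometimes report something else, mostly with a low value. They report only what shows in the picture. A call takes as long as a camera call. They do not tell look-alikes from the thing itself.
- manip.recognise(camera, name): "at" ([x, y, z] in m, in world coordinates, good to about 4 mm: the middle of the surface that is visible of it).
- manip.masks_of(camera, name): "pixels" (400x640 bool, what is visible of it).
- manip.tip_of(camera, name): "at" ([x, y, z] in m, in world coordinates, good to about 4 mm: a listed point, or the origin of a listed thing).
The state is a dict: "t": time; "q": joint angles; "joint_vel": joint speeds; "joint_torque": joint torques, N m; "position": TCP position; "eef_rot": TCP orientation; "force": force on the tool from outside, world axes, zero at the start; "ft_torque": the same for the moment, N m; "opening": finger opening in m; "gripper_force": force on a finger pad.
Only numpy, scipy, OpenCV 4.12 (cv2) and the standard library are available. Lean on these libraries where they do the work, as an engineer would, in place of code of your own. Each camera call takes 0.05 s, during which the arm holds its last target. There are 200 camera calls.

## Working session

There is one attempt and no reset: what is moved stays moved. The work goes in short steps, each a Python script; the robot and the scene stay as the last script left them, time stands still between calls to the robot, and variables do not carry over. Pictures are saved under pics/ and viewed, at most 10 in all, crops included, and the job is handed in when it is done.

```bash
mkdir -p pics; ls; python3 - <<'E'
from plant import manip
import cv2
for c in("scene","top"):
    cv2.imwrite(f"pics/{c}0.png",manip.camera(c)); print(c,manip.calibration(c))
    for n in("stand_2","picture_2","rest_2","glass_1","candle","book"):
        for d in manip.tip_of(c,n): print(n,[round(float(v),3) for v in d["at"]],round(d["p"],2))
print(manip.sense()["t"])
E
```

```text
pics
scene {'fx': 475.5112111859342, 'fy': 475.5112111859342, 'cx': 325.54288927792976, 'cy': 195.23209745927733, 'xyz': array([ 1.15487369, -0.99071333,  0.82315615]), 'orientation': array([0.46956856, 0.12861441, 0.23089546, 0.84240785])}
stand_2 [0.579, 0.261, 0.001] 0.71
stand_2 [0.552, -0.03, -0.002] 0.68
stand_2 [0.31, 0.166, 0.001] 0.61
stand_2 [0.765, 0.225, 0.003] 0.59
stand_2 [0.649, -0.267, -0.001] 0.58
picture_2 [0.569, 0.25, 0.09] 0.91
picture_2 [0.546, -0.015, 0.087] 0.79
picture_2 [0.635, -0.273, 0.09] 0.73
rest_2 [0.785, 0.23, 0.025] 0.72
rest_2 [0.575, -0.029, 0.026] 0.66
rest_2 [0.334, 0.165, 0.022] 0.63
rest_2 [0.664, -0.268, 0.024] 0.58
glass_1 [0.642, -0.398, 0.0] 0.77
glass_1 [0.509, -0.419, -0.007] 0.68
candle [0.785, -0.042, 0.002] 0.9
candle [0.539, 0.473, -0.001] 0.56
book [0.541, 0.471, 0.002] 0.98
top {'fx': 396.1542764607848, 'fy': 396.1542764607848, 'cx': 321.5496647754791, 'cy': 185.330492762323, 'xyz': array([0.40249646, 0.0383816 , 1.23217901]), 'orientation': array([-0.04164986,  0.04879092,  0.70735191, -0.70394461])}
stand_2 [0.645, -0.267, 0.0] 0.95
stand_2 [0.578, 0.259, 0.001] 0.89
stand_2 [0.309, 0.165, -0.002] 0.67
stand_2 [0.765, 0.226, 0.003] 0.56
picture_2 [0.548, -0.017, 0.087] 0.82
picture_2 [0.632, -0.271, 0.088] 0.72
picture_2 [0.57, 0.255, 0.09] 0.7
rest_2 [0.33, 0.162, 0.018] 0.87
rest_2 [0.782, 0.233, 0.023] 0.76
rest_2 [0.596, 0.263, 0.027] 0.54
rest_2 [0.579, -0.033, 0.022] 0.52
rest_2 [0.669, -0.262, 0.02] 0.49
rest_2 [0.568, 0.257, 0.086] 0.26
glass_1 [0.645, -0.394, -0.001] 0.82
glass_1 [0.507, -0.409, -0.002] 0.6
candle [0.78, -0.044, -0.0] 0.89
candle [0.545, -0.017, 0.085] 0.62
book [0.544, 0.472, 0.001] 0.79
book [0.57, 0.256, 0.088] 0.39
0.7
```

View pics/scene0.png

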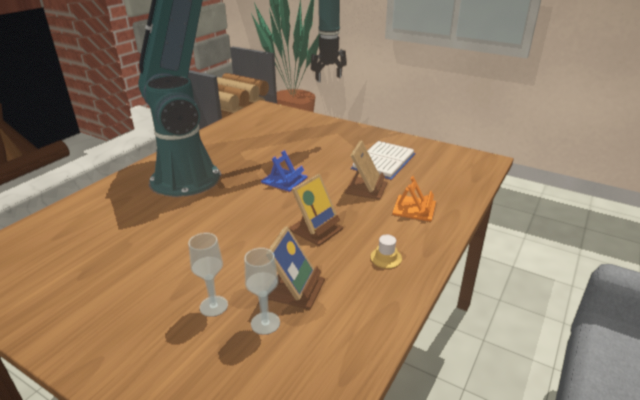

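View pics/top0.png

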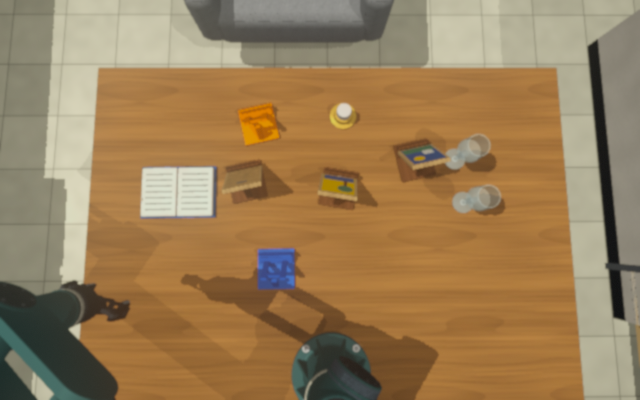

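Cork-backed picture: scene pixel (367,168) and top pixel (245,182), so it's the one at about (0.57, 0.255), between the book and the blue and orange decoys. Its yaw is about +12° from the front edge of the base. I'll go above it along the slat direction and look with the wrist camera.

```bash
cat > h.py <<'E'
import numpy as np, cv2
from scipy.spatial.transform import Rotation as R
from plant import manip
def rest_R(yaw): return R.from_euler('z',yaw)*R.from_euler('y',-np.pi/6)
def tool(yaw,s):  # z along -rest z, y along s*rest x
    r=rest_R(yaw).as_matrix(); z=-r[:,2]; y=s*r[:,0]; return R.from_matrix(np.c_[np.cross(y,z),y,z])
def at(o,yaw,p): return np.array(o)+rest_R(yaw).apply(p)
def project(cal,P):
    q=R.from_quat(cal["orientation"]).inv().apply(np.atleast_2d(P)-cal["xyz"])
    return np.c_[cal["cx"]+cal["fx"]*q[:,0]/-q[:,2], cal["cy"]+cal["fy"]*q[:,1]/q[:,2]]
E
python3 - <<'E'
from h import *
yaw=0.2; c=np.array([.5695,.2535,.088]); o=c-rest_R(yaw).apply([.006,0,.070])
print("rest o",o)
for s in(1,-1):
    for z in (.25,.2,.12):
        print(s,z,manip.solve_ik(at(o,yaw,[.006,0,z]),tool(yaw,s).as_quat()))
E
```

```text
rest o [0.59870975 0.25942111 0.02437822]
1 0.25 [ 0.3935193   0.04742451  2.03542883 -0.18474997  0.55088652  0.32602299]
1 0.2 [ 0.38073571  0.1522891   2.05225376 -0.2175491   0.42949275  0.35527631]
1 0.12 [ 0.36338738  0.32637436  2.05377491 -0.32619046  0.25661935  0.45802938]
-1 0.25 [ 0.3935193   0.04742451  2.03542883 -0.18474997  0.55088652 -2.81556966]
-1 0.2 [ 0.38073571  0.1522891   2.05225376 -0.2175491   0.42949275 -2.78631635]
-1 0.12 [ 0.36338738  0.32637436  2.05377491 -0.32619046  0.25661935 -2.68356327]
```

```bash
python3 - <<'E'
from h import *
yaw=0.2; o=np.array([.5987,.2594,.024])
manip.move_to(at(o,yaw,[.006,0,.30]),tool(yaw,1).as_quat())
cal=manip.calibration("wrist"); im=manip.camera("wrist"); print(cal)
# overlay predicted panel outline (top face + bottom) and base corners
for y in(-.055,.055):
  for x in(0,.012):
    for z in(0,.14):
      u=project(cal,at(o,yaw,[x,y,z]))[0]; print(x,y,z,u.round(1)); cv2.circle(im,tuple(int(v) for v in u),2,(0,0,255) if z else (255,0,255),-1)
cv2.imwrite("pics/w1.png",im)
for n in("rest_2","stand_2","picture_2"):
    for d in manip.tip_of("wrist",n): print(n,np.round(d["at"],3),round(d["p"],2))
print(manip.sense()["t"])
E
```

```text
{'fx': 320.03195769384746, 'fy': 320.03195769384746, 'cx': 316.0032169896791, 'cy': 196.80025717614726, 'xyz': array([0.37141841, 0.29211708, 0.41088934]), 'orientation': array([-0.12113709, -0.26928103,  0.05666423,  0.95373094])}
0 -0.055 0 [311.6 191.6]
0 -0.055 0.14 [309.9 230.6]
0.012 -0.055 0 [320.  191.6]
0.012 -0.055 0.14 [321.5 230.6]
0 0.055 0 [311.4 113. ]
0 0.055 0.14 [309.3 120.9]
0.012 0.055 0 [320.4 113. ]
0.012 0.055 0.14 [322.3 120.9]
rest_2 [ 0.574 -0.029  0.022] 0.93
rest_2 [0.327 0.163 0.023] 0.92
rest_2 [0.6   0.265 0.023] 0.72
rest_2 [0.786 0.23  0.021] 0.61
stand_2 [ 0.31   0.167 -0.005] 0.88
stand_2 [ 0.557 -0.027 -0.   ] 0.84
stand_2 [0.58 0.26 0.  ] 0.79
picture_2 [0.567 0.254 0.088] 0.84
2.2667
```

View pics/w1.png

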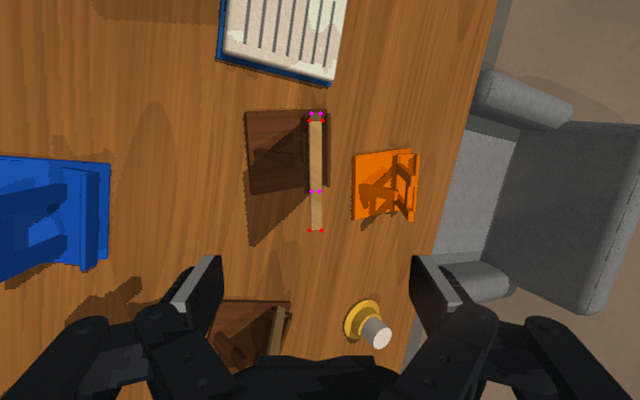

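Prediction and image agree closely: the panel's top edge runs along column 310–322, rows 121–230, with the base at (245–325, 110–193). I'll take one zoomed crop to check yaw and the stand centre.

```bash
python3 - <<'E'
from h import *
yaw=0.2; o=np.array([.5987,.2594,.024])
cal=manip.calibration("wrist"); im=manip.camera("wrist")
x0,y0=230,95
k=6
b=cv2.resize(im[y0:y0+150,x0:x0+110],None,fx=4,fy=4,interpolation=cv2.INTER_CUBIC)
def poly(P,c):
    u=((project(cal,np.array(P))-[x0,y0]+.5)*4).astype(int); cv2.polylines(b,[u.reshape(-1,1,2)],True,c,1)
poly([at(o,yaw,[x,y,.14]) for x,y in((0,-.055),(.012,-.055),(.012,.055),(0,.055))],(0,0,255))
s=o+R.from_euler('z',yaw).apply([-.019,0,-.014])
for w,h in((.120,.110),(.110,.120)):
    poly([s+R.from_euler('z',yaw).apply([i*w/2,j*h/2,0]) for i,j in((-1,-1),(1,-1),(1,1),(-1,1))],(0,255,0) if w>.115 else (255,255,0))
# ledge lip top outline
poly([at(o,yaw,[x,y,.012]) for x,y in((.02,-.05),(.026,-.05),(.026,.05),(.02,.05))],(255,0,255))
cv2.imwrite("pics/w2.png",b)
E
```

```text
(no output)
```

View pics/w2.png

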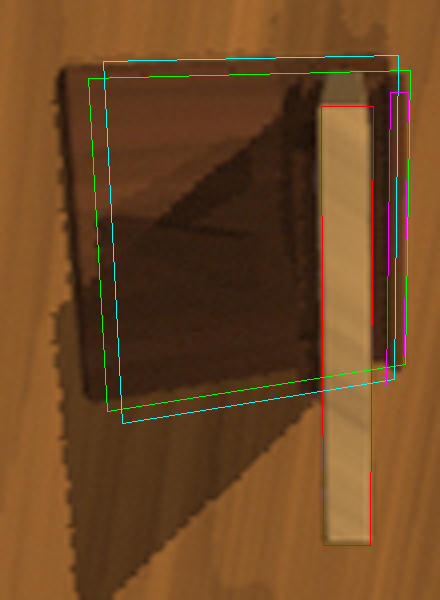

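The panel outline matches to about 1 mm and yaw 0.2 holds. The base and lip sit about 4 mm further +y than my frame, so I'll place with +4 mm in y. Next: grasp, lift and turn.

```bash
cat >> h.py <<'E'
yaw=0.2; o=np.array([.5987,.2594,.024])
o2=o+rest_R(yaw).apply([0,.004,0]); ZG=.110
E
python3 - <<'E'
from h import *
S=lambda: (lambda s:print(round(s["t"],2),"F",np.round(rest_R(yaw).inv().apply(s["force"]),2),"op",round(s["opening"],4),"gf",round(s["gripper_force"],1),"rest",np.round(rest_R(yaw).inv().apply(s["position"]-o2),4)))(manip.sense())
print(manip.solve_ik(at(o,yaw,[.006,0,ZG]),tool(yaw,1).as_quat()))
manip.gripper_to(.05)
manip.servo_line(at(o,yaw,[.006,0,ZG]),feed=.12); S()
manip.gripper_to(0,f_grip=60); S()
manip.servo_line(at(o,yaw,[.007,0,ZG+.02]),feed=.04); S()
manip.servo_line(at(o,yaw,[.007,0,.29]),feed=.12)
q=np.array(manip.sense()["q"]); q[5]-=np.pi; manip.move_joints(q)
manip.servo_line(at(o2,yaw,[.008,0,.29]),rot=tool(yaw,-1).as_quat(),feed=.05); manip.dwell(.3);S()
cv2.imwrite("pics/w3.png",manip.camera("wrist")); cv2.imwrite("pics/s3.png",cv2.resize(manip.camera("scene")[60:260,260:500],None,fx=3,fy=3))
E
```

```text
[ 0.36140622  0.34893622  2.05212078 -0.35013507  0.23644589  0.48122579]
4.49 F [-0.37 -0.6  -0.82] op 0.0503 gf 0.0 rest [ 0.0064 -0.0039  0.1105]
4.92 F [-0.64 -0.65  6.27] op 0.0107 gf 59.3 rest [ 0.0063 -0.0039  0.1104]
5.58 F [-0.65  0.19 -2.46] op 0.0114 gf 58.5 rest [ 0.0067 -0.0041  0.1301]
10.26 F [-1.14 -0.42 -1.19] op 0.0111 gf 58.5 rest [ 0.0079 -0.      0.29  ]
```

View pics/s3.png

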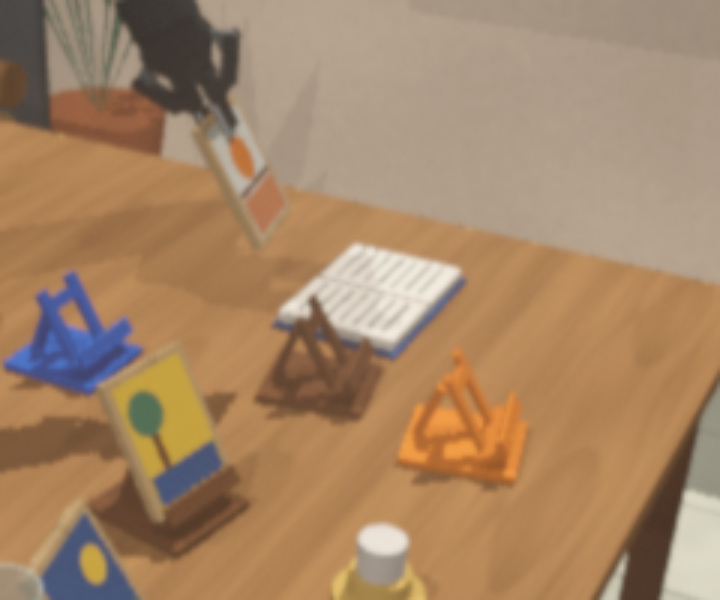

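View pics/w3.png

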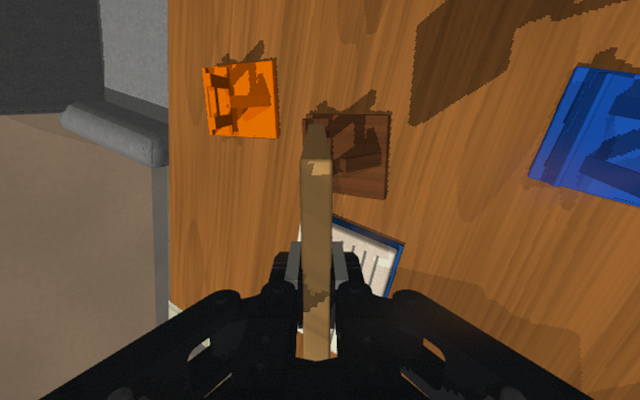

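The picture is held straight, painted side out (scene crop (245,180)), and the dark stand is empty below it. Next I'll do a guarded descent, release and check.

```bash
python3 - <<'E'
from h import *
Ri=rest_R(yaw).inv()
def S(): 
    s=manip.sense(); f=Ri.apply(s["force"]); print(round(s["t"],2),"F",np.round(f,2),"op",round(s["opening"],4),"rest",np.round(Ri.apply(s["position"]-o2),4)); return f
manip.servo_line(at(o2,yaw,[.008,0,ZG+.015]),feed=.12); manip.dwell(.2); f0=S()
manip.servo_line(at(o2,yaw,[.008,0,ZG+.004]),feed=.04)
for k in range(8):
    manip.servo_line(at(o2,yaw,[.008,0,ZG+.003-.001*k]),feed=.02); f=S()
    if np.linalg.norm(f-f0)>4: break
if k<7:
    cv2.imwrite("pics/s4.png",cv2.resize(manip.camera("scene")[100:240,310:470],None,fx=4,fy=4))
E
```

```text
12.08 F [-1.48  0.22 -1.94] op 0.0112 rest [8.400e-03 1.000e-04 1.255e-01]
12.76 F [-0.61 -0.13 -1.68] op 0.0111 rest [ 0.008 -0.     0.113]
13.01 F [-0.57 -0.28 -1.14] op 0.0109 rest [ 0.008 -0.     0.112]
13.26 F [-0.9  -1.87  1.7 ] op 0.0111 rest [ 8.100e-03 -1.000e-04  1.111e-01]
```

View pics/s4.png

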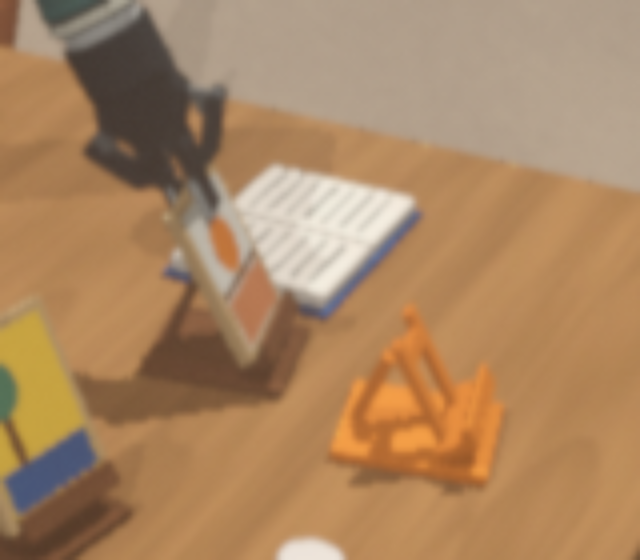

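The picture is in the ledge, with contact at the same height it was picked up from. Now ease it back onto the slats, release and retreat.

```bash
python3 - <<'E'
from h import *
manip.servo_line(at(o2,yaw,[.0067,0,ZG+.0007]),feed=.01)
s=manip.sense();print(np.round(s["force"],1))
manip.gripper_to(.014,f_grip=20); manip.dwell(.2); manip.gripper_to(.05); manip.dwell(.3)
manip.servo_line(at(o2,yaw,[.007,0,.31]),feed=.1)
manip.dwell(.3)
cal=manip.calibration("wrist"); im=manip.camera("wrist")
sc=manip.camera("scene")
cs=manip.calibration("scene")
def draw(b,cal,x0,y0,k,P,c):
    u=((project(cal,np.array(P))-[x0,y0]+.5)*k).astype(int); cv2.polylines(b,[u.reshape(-1,1,2)],True,c,1)
a=cv2.resize(im[60:260,220:400],None,fx=3,fy=3); b=cv2.resize(sc[120:220,320:420],None,fx=6,fy=6)[:600,:600]
for img,c,x0,y0,k in((a,cal,220,60,3),(b,cs,320,120,6)):
    draw(img,c,x0,y0,k,[at(o2,yaw,[x,y,.14]) for x,y in((0,-.055),(.012,-.055),(.012,.055),(0,.055))],(0,0,255))
    draw(img,c,x0,y0,k,[at(o2,yaw,[.012,y,z]) for y,z in((-.055,0),(.055,0),(.055,.14),(-.055,.14))],(0,255,0))
    draw(img,c,x0,y0,k,[at(o2,yaw,[.026,y,.012]) for y in(-.05,.05)],(255,0,255))
cv2.imwrite("pics/w5.png",a[:,:]); cv2.imwrite("pics/f5.png",np.hstack([cv2.resize(a,(400,444)),cv2.resize(b,(400,400))[:,:] if 0 else cv2.copyMakeBorder(cv2.resize(b,(400,400)),0,44,0,0,cv2.BORDER_CONSTANT)]))
for n in("rest_2","picture_2"):
    for c in("wrist","scene"):
        for d in manip.tip_of(c,n):
            if np.linalg.norm(d["at"]-o)<.1: print(c,n,np.round(rest_R(yaw).inv().apply(d["at"]-o2),4),round(d["p"],2))
print(manip.sense()["t"])
E
```

```text
[-3.1 -2.7  6. ]
wrist rest_2 [ 0.002   0.0018 -0.0032] 0.66
scene rest_2 [ 0.0049  0.001  -0.0006] 0.59
wrist picture_2 [0.0062 0.0009 0.0734] 0.56
scene picture_2 [ 0.0092 -0.0064  0.0673] 0.89
scene picture_2 [ 0.0019  0.0029 -0.0007] 0.3
17.4833
```

View pics/f5.png

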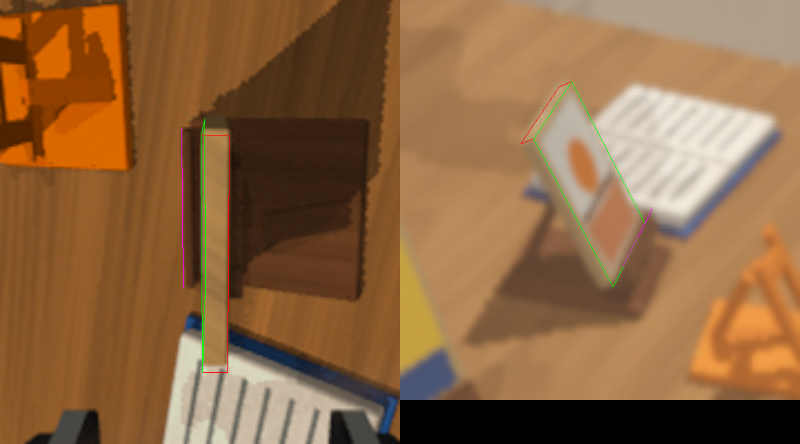

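The picture sits on the predicted seat outline in both views: wrist crop (203–228, 130–370) with the lip line matching, and painted front showing in the scene crop. Handing in.

```bash
python3 -c "
from plant import manip
print(manip.hand_in())"
```

```text
the job is handed in; nothing more can be done
None
```

I turned picture_2 round and set it gently back on its own stand, painted side out and centred to within a few mm by the camera check, touched nothing else, and handed the job in at about 17.5 s; no verdict came back.

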